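# Clear the tube feed chute

### The arm

A 6-joint arm with a two-finger parallel gripper is mounted at the origin on the work surface. World frame = base frame: x ahead of the robot, y to its left, z up, the work surface at z = 0. Lengths are in m, angles in rad, forces in N, time in s.
With the tool pointing down it reaches from about 0.375 to 0.9 m from the base axis. Payload 3.1 kg.
Tool frame: the origin (TCP) lies at the very end of the fingers, on their centre line; the grasp point (between the pads) lies 19 mm behind it (robot.grip_depth is the distance from the TCP to the grasp point, in m); z points along the fingers, y is the direction in which the jaws open and shut (so a half turn about z gives the same grasp; the last joint's range is limited). The gripper opens to 87 mm and grips with 3 to 60 N. Pads are 19 mm wide; open, the fingers measure 117 mm over their backs; the gripper's body (75 mm by 190 mm) begins 51 mm behind the grasp point.
Start: joints at [1.062, 0.527, 1.433, -0, 1.181, -0.178], TCP at [0.203, 0.591, 0.223] pointing down, gripper open.
Joint ranges: [-3.08, 3.08], [-0.75, 2.2], [0.22, 2.44], [-1.43, 4.57], [0, 2.65], [-2.85, 2.85]. Speed limits (rad/s): [2.79, 2.79, 3.14, 3.14, 3.14, 3.14].

### API

Orientations are given as a unit quaternion [x, y, z, w].
In Python, from rig import robot gives the robot as it stands.
- The arm moves only by the tool drive_tool, never from a script. Its argument "series" is a list of rows, each a list of 7 numbers: the shift along the tool's x, y, z in m, then the turn, a rotation vector about the tool's x, y, z in degrees, then the opening, from 0 (shut) to 1 (fully open). A call has 1 to 5 rows; each row shifts and turns the commanded pose from where the row before left it, along the tool's axes as they then stand; what a row does not reach is not made up. A row lasts 1/8 s, in which the tool goes at most 62.5 mm and 10.7 degrees, less where a joint would pass 70% of its speed; a pose out of reach is approached as far as the arm can. A call is refused whole if a number of a shift passes 0.0625 or a number of a turn 10.7, either way. A call with a gripper value outside its range is refused whole. The fingers move at their own pace and stop on an object; "squeeze" is the grip in N (left out, the last holds). Time passes only in rows, so rows that do not move let the fingers close. It gives the time, the measured TCP pose, the force and the opening at its end, in the units of the state.
- robot.get_obs(): the state, without advancing time (a new reading comes with each control period).
- robot.camera(name): name is "side" or "top" or "wrist"; returns (picture, depth): 420x560x3 uint8, blue, green, red; 420x560 float32, m along the optical axis (not along the pixel's ray), 0 where there is no reading.
- robot.camera_model(name): a dict with "fx", "fy", "cx", "cy" (pixels), "R" (3x3) and "t" (3): a world point X has camera coordinates R X + t. Camera axes: x right, y down, z forward; pixel columns grow to the right and rows downward; lengths in m; the calibration is good to about 2 mm. The wrist camera is an equidistant fisheye: a pixel r from the principal point sees the ray r / f radians off the axis. A picture is of the moment at which its call begins: read the wrist's pose just before it. camera_model takes no time and is no camera call; for the wrist camera it gives the pose at the moment of the call.
- robot.hand_in(): hands the job in, once; it reports no verdict.
The state is a dict: "time": time; "q": joint angles; "joint_velocities": joint speeds; "joint_torque": joint torques, N m; "position": TCP position; "tool_rot": TCP orientation; "ft_force": force on the tool from outside, world axes, zero at the start; "moment": the same for the moment, N m; "grip_width": finger opening in m.
Only numpy, scipy, OpenCV 4.12 (cv2) and the standard library are available. Lean on these libraries where they do the work, as an engineer would, in place of code of your own. Each camera call takes 0.05 s, during which the arm holds its last target. There are 200 camera calls.

### The job

One sample tube has turned lengthwise in the feed chute and blocks the exit: lift it out so the two tubes waiting behind it roll down to the exit. Then put it back into the chute as the last in the queue, lying crosswise like the others with its cap on the same side as theirs. Lay it down, do not drop it, and leave the bowl and the bottle alone.

Things in the scene. Friction and masses are not known exactly. Their poses are not given: they have to be found in the camera images.
- channel: Dark grey sloping channel of the fixed chute (place and yaw vary). Origin: on its floor at the inner face of the exit stop, midway between the side walls, 30 above the bench. x: uphill along the floor, roughly away from the robot (floor rises 10 degrees); y: across, left when looking uphill; z: square to the floor, upward. Tubes lying across roll down to the stop; three in a queue have middles at x = 15, 45, 75, z = 15.
- channel_back (a point): Point on the channel floor at its top end, midway between the walls (channel x = 255, where the end wall's inner face is). Channel inside: 130 wide (side walls at y = +-65, 5 thick, 34 high above the floor), end wall 34 high, exit stop 22 high and 5 thick.
- stuck_tube: The tube that jams the chute: lies lengthwise on the channel floor, foot against the exit stop, cap uphill, up to 15 off the centre line and a few degrees skew; its middle at about channel x = 60. 118 long, 30 diameter all along, 40 to 85 g, pale body, 24 long blue cap. Origin: its middle, on its axis; x axis: along the tube to the cap.
- stuck_tube_cap (a point): Centre of the cap's end face of the stuck tube, 59 from its middle.
- tube_a: First waiting tube: lies across the channel, cap to the channel's +y side, resting against the cap of the stuck tube (its middle at about x = 137). 118 long, 30 diameter all along, 40 to 85 g, pale body, 24 long blue cap. Origin: its middle, on its axis; x axis: along the tube to the cap.
- tube_a_cap (a point): Centre of the cap's end face of the first waiting tube.
- tube_b: Second waiting tube, just uphill of the first (middle at about x = 167), same way round. 118 long, 30 diameter all along, 40 to 85 g, pale body, 24 long blue cap. Origin: its middle, on its axis; x axis: along the tube to the cap.
- tube_b_cap (a point): Centre of the cap's end face of the second waiting tube.
- bowl: Bystander: white bowl, 140 across, 50 high, on the bench; origin under its centre.
- bottle: Bystander: plain white bottle, 64 diameter, 150 high, standing; origin under its centre.
There are look-alikes about, which are no part of the job. Leave any pink or red look-alike of the tube_b alone.

How it is judged:
On the way:
1. the stuck tube is lifted clear of the chute and both waiting tubes have rolled down to the exit (z of stuck_tube in the frame of channel above 0.055 m and x of tube_a in the frame of channel below 0.026 m and z of each of tube_a, tube_b in the frame of channel below 0.025 m and x of tube_b in the frame of channel below 0.058 m), for 0.2 s.
At the end, for the whole second after the job is handed in: All three tubes rest in the queue on the channel floor: the two waiting tubes first and second at the exit (middles within 26 and 58 mm of the stop), the formerly stuck tube third (middle 62 to 92 mm from the stop); each crosswise within 0.2 rad, cap on the channel's +y side, at rest (x of tube_a in the frame of channel below 0.026 m and z of each of tube_a, tube_b, stuck_tube in the frame of channel below 0.025 m and x of tube_b in the frame of channel below 0.058 m and x of stuck_tube in the frame of channel between 0.062 and 0.092 m and z of stuck_tube in the frame of channel above 0.005 m and angle between the x axis of each of tube_a, tube_b, stuck_tube and the y axis of channel, either way round below 0.2 rad and y of each of tube_a_cap, tube_b_cap, stuck_tube_cap in the frame of channel above 0.03 m and linear speed of each of tube_a, tube_b, stuck_tube below 0.03 m/s); the robot touches nothing.
It fails at once if the stuck tube falls freely or is thrown (faster than 0.8 m/s while not held) (linear speed of stuck_tube above 0.8 m/s and contact force between stuck_tube and the fingers below 0.2 N).
It fails at once if the bowl is moved by more than 20 mm (distance of bowl from where it was at the start of the episode above 0.02 m).
It fails at once if the bottle is moved by more than 20 mm or tipped (distance of bottle from where it was at the start of the episode above 0.02 m or angle between bottle's own z axis and vertical above 0.3 rad).
It also fails if it takes over 40 s, if anything falls off the work surface, if the arm or the gripper's body presses on something with over 40 N, if the wrist force passes 120 N, or if a joint passes its speed limit or range.

## Working session

There is one attempt and no reset: what is moved stays moved. The work goes in short steps, Python scripts to look and compute and a tool call to move; the robot and the scene stay as the last step left them, time stands still between calls to the robot, and variables do not carry over. Pictures are saved under pics/ and viewed, about 8 in all and at most 12, crops included, and the job is handed in when it is done.

Besides the shell and the picture viewer there is one more tool, called as name(argument=value, ...), one argument or row to a line, values as JSON. drive_tool: Moves the arm, as the interface text tells. Its arguments: {"type":"object","properties":{"series":{"type":"array"},"squeeze":{"type":"number"}},"required":["series"]}

```bash
ls; mkdir -p pics
python3 - <<'E'
from rig import robot
import cv2,numpy as np
o=robot.get_obs();print(o)
for n in("top","side"):
    m=robot.camera_model(n);print(n,m)
    p,d=robot.camera(n);cv2.imwrite(f"pics/{n}0.png",p);np.savez(f"pics/{n}0.npz",p=p,d=d,**m)
E
```

```text
pics
{'time': 0.0, 'q': array([ 1.06152875e+00,  5.28475030e-01,  1.43386568e+00, -1.48596874e-05,
        1.18136555e+00, -1.78477897e-01]), 'joint_velocities': array([ 0.00064484, -0.00105098,  0.00019002,  0.00095567,  0.00100905,
        0.00052463]), 'joint_torque': array([ 5.34405099e-04, -4.40044177e+01, -1.76595461e+01,  6.35159388e-02,
        5.81065798e-02, -1.42730578e-04]), 'position': array([0.20260729, 0.59050302, 0.22157782]), 'tool_rot': array([ 1.64638913e-01,  9.86353340e-01, -9.97248986e-04, -3.49817276e-04]), 'ft_force': array([ 0.55838668, -0.21288754, -0.77527395]), 'moment': array([-0.01444087, -0.01026731, -0.0033857 ]), 'grip_width': 0.08707248754234882}
top {'fx': 512.04064080893, 'fy': 512.04064080893, 'cx': 276.97016440763855, 'cy': 207.65485012198346, 'R': array([[-0.02985128, -0.99951019, -0.00939605],
       [-0.9967249 ,  0.03047226, -0.07490609],
       [ 0.07515572,  0.00712923, -0.99714632]]), 't': array([0.03930353, 0.62878892, 1.52868639])}
side {'fx': 478.289964430103, 'fy': 478.289964430103, 'cx': 281.5485498348931, 'cy': 216.22556432943242, 'R': array([[ 0.99547374, -0.09496482,  0.00370212],
       [-0.06138397, -0.67222312, -0.73779949],
       [ 0.07255365,  0.73423277, -0.67500978]]), 't': array([-0.62121945,  0.09761721,  1.35355089])}
```

View pics/top0.png

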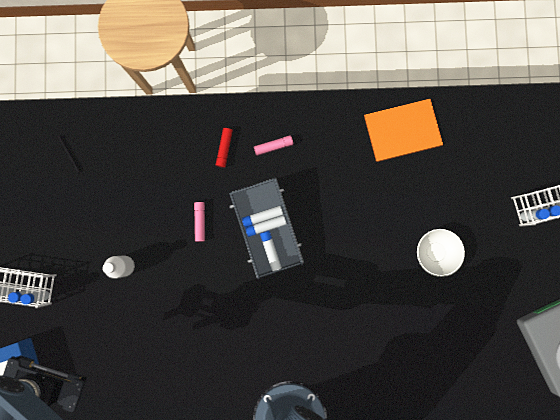

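View pics/side0.png

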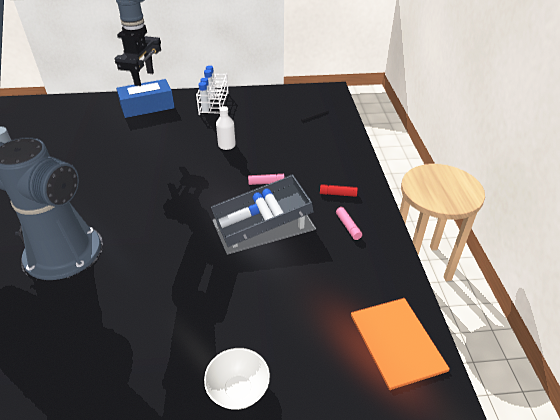

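Top view: channel spans about (232,190)–(302,275). The stuck tube is at (270,250) with its cap uphill at (265,237). The waiting tubes are at (265,217) and (265,226), with caps to the left.

Candidates that could be mistaken for it:
- Pink tubes at (200,221) and (273,145).
- Red tube at (224,147).
- Racked blue-capped tubes at (545,212) and (20,297).

I choose the white, blue-capped lengthwise tube inside the channel at (270,250), and will check that in a crop.

```bash
cat > h.py <<'E'
import numpy as np,cv2
def cloud(f):
    z=np.load(f);p,d=z['p'],z['d'];v,u=np.mgrid[:420,:560]
    c=np.stack([(u-z['cx'])/z['fx']*d,(v-z['cy'])/z['fy']*d,d],-1)
    w=(c-z['t'])@z['R'];w[d==0]=np.nan
    return p,w
def masks(p):
    h=cv2.cvtColor(p,cv2.COLOR_BGR2HSV)
    blue=(h[...,0]>105)&(h[...,0]<130)&(h[...,1]>150)&(h[...,2]>80)
    white=(h[...,1]<40)&(h[...,2]>150)
    return white,blue
E
python3 - <<'E'
from h import *
for n,(a,b,c,e) in dict(top=(170,285,215,320),side=(160,260,200,330)).items():
    p,w=cloud(f"pics/{n}0.npz");W,B=masks(p)
    cr=p[a:b,c:e];cv2.imwrite(f"pics/{n}0c.png",cv2.resize(cr,None,fx=5,fy=5,interpolation=cv2.INTER_CUBIC))
    for nm,m in(("w",W),("b",B)):
        m2=np.zeros_like(m);m2[a:b,c:e]=m[a:b,c:e]
        k,l,s,ct=cv2.connectedComponentsWithStats(m2.astype(np.uint8))
        for i in range(1,k):
            if s[i,4]>15:
                q=w[l==i];q=q[~np.isnan(q[:,0])]
                print(n,nm,s[i,4],ct[i].round(1),np.median(q,0).round(4),q[:,2].max().round(3))
im=[cv2.imread(f"pics/{n}0c.png") for n in("top","side")]
H=max(i.shape[0] for i in im)
im=[cv2.copyMakeBorder(i,0,H-i.shape[0],0,0,0) for i in im]
o=cv2.hconcat(im);cv2.imwrite("pics/crop0.png",cv2.resize(o,None,fx=.68,fy=.68))
E
```

```text
top w 578 [268.  219.3] [0.5922 0.047  0.0814] 0.095
top w 272 [271.3 254.6] [0.4883 0.0406 0.0644] 0.079
top b 166 [248.2 225.8] [0.5746 0.1051 0.0826] 0.093
top b 85 [265.2 235.6] [0.5443 0.057  0.0752] 0.084
side w 438 [268.6 206.7] [0.5905 0.0444 0.081 ] 0.091
side w 316 [234.7 216.9] [0.4925 0.0304 0.0604] 0.078
side w 50 [301.7 222.1] [0.6855 0.0212 0.0339] 0.054
side w 20 [215.  223.4] [0.4307 0.0651 0.0068] 0.01
side b 108 [261.1 194. ] [0.5754 0.1023 0.0804] 0.091
side b 84 [253.8 209.3] [0.5481 0.0455 0.0725] 0.081
```

View pics/crop0.png

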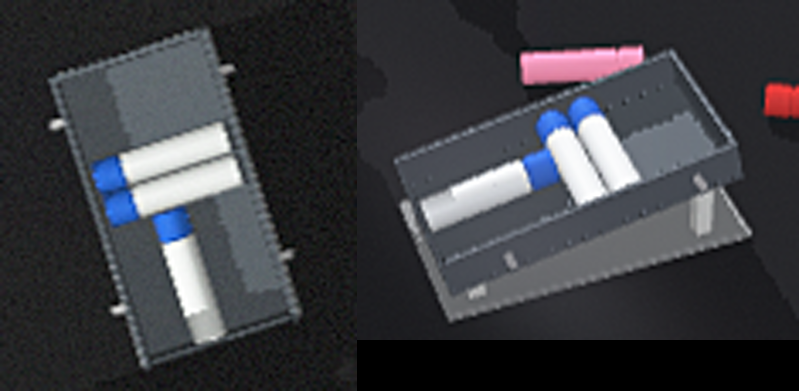

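The crop confirms it: the stuck tube is white, lengthwise, with its blue cap uphill and touching the first waiting tube. Both waiting tubes have caps on the left, and the pink and red ones lie outside. Next I fit the channel and the tubes.

```bash
cat > fit.py <<'E'
from h import *
from scipy.optimize import least_squares
from scipy.spatial.transform import Rotation as Rn
def frame(x,y,yaw,z=.03): return Rn.from_euler('ZY',[yaw,-np.radians(10)]).as_matrix(),np.array([x,y,z])
boxes=[((-.005,-.07,-.004),(.26,.07,0)),((-.005,.065,-.004),(.26,.07,.034)),((-.005,-.07,-.004),(.26,-.065,.034)),
 ((.255,-.07,-.004),(.26,.07,.034)),((-.005,-.07,-.004),(0,.07,.022))]
def sdf(q):
    D=[]
    for a,b in boxes:
        c=(np.array(a)+b)/2;h=(np.array(b)-a)/2;e=np.abs(q-c)-h
        D.append(np.linalg.norm(np.maximum(e,0),axis=1)+np.minimum(e.max(1),0))
    return np.min(D,0)
def pts(f,kind):
    p,w=cloud(f);W,B=masks(p)
    m=dict(dark=~cv2.dilate((W|B).astype(np.uint8),np.ones((3,3))).astype(bool),white=W,blue=B)[kind]
    q=w[m];return q[~np.isnan(q[:,0])]
def fitchan(fs):
    P=np.vstack([pts(f,'dark') for f in fs])
    x=np.array([.44,.02,np.radians(15),.03])
    for it in range(6):
        R,o=frame(*x);q=(P-o)@R
        s=P[(q[:,0]>-.02)&(q[:,0]<.275)&(abs(q[:,1])<.085)&(q[:,2]>-.012)&(q[:,2]<.05)&(P[:,2]>.02)]
        r=least_squares(lambda x:sdf((s-frame(*x)[1])@frame(*x)[0]),x,loss='soft_l1',f_scale=.002,x_scale=[.01,.01,.05,.01]);x=r.x
    return x,np.median(abs(r.fun)),len(s)
E
python3 - <<'E'
from fit import *
T,S="pics/top0.npz","pics/side0.npz"
for fs in([T],[S],[T,S]):
    x,e,n=fitchan(fs);print(x.round(4),np.degrees(x[2]).round(2),e.round(4),n)
R,o=frame(*x[:3])
np.savez("chan.npz",R=R,o=o,x=x)
for f in(T,S):
    for k in("white","blue"):
        q=(pts(f,k)-o)@R
        q=q[(abs(q[:,1])<.062)&(q[:,0]>0)&(q[:,0]<.25)&(q[:,2]>.008)&(q[:,2]<.045)]
        a=q[:,0]<(.121 if k=="blue" else .116)
        for m,nm in((a,"stuck"),(~a,"wait")):
            s=q[m];print(f,k,nm,len(s),"lo",np.percentile(s,3,0).round(4),"med",np.median(s,0).round(4),"hi",np.percentile(s,97,0).round(4))
        if 1:
            s=q[a];t=s[s[:,2]>.02]; print("  slope",np.polyfit(t[:,0],t[:,1],1).round(4))
E
```

```text
[0.4503 0.0205 0.284  0.0313] 16.27 0.0012 2877
[0.4512 0.0147 0.2898 0.0312] 16.6 0.0011 2607
[0.4512 0.0163 0.2866 0.0313] 16.42 0.0012 5483
pics/top0.npz white stuck 271 lo [0.0053 0.0003 0.0169] med [0.0489 0.0129 0.0261] hi [0.09   0.0255 0.0325]
pics/top0.npz white wait 559 lo [ 0.1237 -0.0513  0.0174] med [ 0.1519 -0.0096  0.026 ] hi [0.1769 0.0335 0.0327]
  slope [0.0056 0.0125]
pics/top0.npz blue stuck 85 lo [ 0.0952 -0.0005  0.0155] med [0.1073 0.0122 0.0267] hi [0.1197 0.0259 0.0338]
pics/top0.npz blue wait 155 lo [0.1246 0.0392 0.0175] med [0.1495 0.05   0.0264] hi [0.1777 0.061  0.0332]
  slope [0.0748 0.0044]
pics/side0.npz white stuck 297 lo [ 0.0042 -0.0073  0.0104] med [ 0.0479 -0.0003  0.0242] hi [0.0895 0.0162 0.0301]
pics/side0.npz white wait 423 lo [ 0.1216 -0.0555  0.0177] med [ 0.1499 -0.0133  0.0264] hi [0.1748 0.0314 0.0309]
  slope [0.0071 0.0035]
pics/side0.npz blue stuck 81 lo [ 0.0959 -0.0063  0.0116] med [0.1073 0.0002 0.0244] hi [0.1195 0.0288 0.0301]
pics/side0.npz blue wait 95 lo [0.1223 0.0358 0.0183] med [0.1497 0.0465 0.0264] hi [0.175  0.0588 0.0319]
  slope [ 0.5571 -0.0534]
```

```bash
cat > plan.py <<'E'
import sys,numpy as np
from scipy.spatial.transform import Rotation as Rn,Slerp
from rig import robot
z=np.load("chan.npz");R,o=z['R'],z['o']
def go(kind,p,n=None,grip=1):
    """rows from the measured pose to channel point p (m), kind 'grasp' or 'place'"""
    T=R@(np.array([[1,0,0],[0,-1,0],[0,0,-1]]) if kind=='grasp' else np.array([[0,1,0],[1,0,0],[0,0,-1]]))
    s=robot.get_obs();P0=s['position'];R0=Rn.from_quat(s['tool_rot']);P1=o+R@np.array(p);R1=Rn.from_matrix(T)
    ang=np.degrees((R0.inv()*R1).magnitude());D=np.linalg.norm(P1-P0)
    n=n or int(np.ceil(max(ang/9.5,D/.055)));sl=Slerp([0,1],Rn.concatenate([R0,R1]))
    print("t",round(s['time'],2),"at chan",((P0-o)@R).round(4),"D",D.round(3),"ang",ang.round(1),"w",s['grip_width'].round(4),"F",s['ft_force'].round(1))
    for i in range(n):
        a,b=sl(i/n),sl((i+1)/n)
        print([*a.inv().apply((P1-P0)/n).round(4),*np.degrees((a.inv()*b).as_rotvec()).round(1),grip])
E
python3 -c "
from plan import *
go('grasp',[.06,.009,.16],grip=.65)"
```

```text
Traceback (most recent call last):
  File "plan.py", line 11, in go
    print("t",round(s['time'],2),"at chan",((P0-o)@R).round(4),"D",D.round(3),"ang",ang.round(1),"w",s['grip_width'].round(4),"F",s['ft_force'].round(1))
                                                                                                     ^^^^^^^^^^^^^^^^^^^^^
AttributeError: 'float' object has no attribute 'round'
```

```bash
sed -i "s/s\['grip_width'\].round(4)/round(s['grip_width'],4)/" plan.py; python3 -c "
from plan import *
go('grasp',[.06,.009,.16],grip=.65)"
```

```text
t 0.1 at chan [-0.0417  0.6211  0.202 ] D 0.622 ang 144.8 w 0.0871 F [0.5 0.1 0.4]
[np.float64(-0.0276), np.float64(-0.0273), np.float64(0.0015), np.float64(-0.8), np.float64(0.3), np.float64(9.0), 0.65]
[np.float64(-0.0316), np.float64(-0.0227), np.float64(0.001), np.float64(-0.8), np.float64(0.3), np.float64(9.0), 0.65]
[np.float64(-0.0347), np.float64(-0.0174), np.float64(0.0006), np.float64(-0.8), np.float64(0.3), np.float64(9.0), 0.65]
[np.float64(-0.037), np.float64(-0.0118), np.float64(0.0002), np.float64(-0.8), np.float64(0.3), np.float64(9.0), 0.65]
[np.float64(-0.0384), np.float64(-0.0059), np.float64(-0.0), np.float64(-0.8), np.float64(0.3), np.float64(9.0), 0.65]
[np.float64(-0.0389), np.float64(0.0002), np.float64(-0.0003), np.float64(-0.8), np.float64(0.3), np.float64(9.0), 0.65]
[np.float64(-0.0383), np.float64(0.0063), np.float64(-0.0004), np.float64(-0.8), np.float64(0.3), np.float64(9.0), 0.65]
[np.float64(-0.0369), np.float64(0.0123), np.float64(-0.0004), np.float64(-0.8), np.float64(0.3), np.float64(9.0), 0.65]
[np.float64(-0.0345), np.float64(0.0179), np.float64(
[... 204 characters left out ...]
0273), np.float64(0.0277), np.float64(-0.0), np.float64(-0.8), np.float64(0.3), np.float64(9.0), 0.65]
[np.float64(-0.0226), np.float64(0.0316), np.float64(0.0003), np.float64(-0.8), np.float64(0.3), np.float64(9.0), 0.65]
[np.float64(-0.0174), np.float64(0.0348), np.float64(0.0006), np.float64(-0.8), np.float64(0.3), np.float64(9.0), 0.65]
[np.float64(-0.0117), np.float64(0.037), np.float64(0.0011), np.float64(-0.8), np.float64(0.3), np.float64(9.0), 0.65]
[np.float64(-0.0058), np.float64(0.0384), np.float64(0.0016), np.float64(-0.8), np.float64(0.3), np.float64(9.0), 0.65]
[np.float64(0.0003), np.float64(0.0388), np.float64(0.0021), np.float64(-0.8), np.float64(0.3), np.float64(9.0), 0.65]
```

drive_tool(
  series=[
    [-0.028,-0.027,0.0015,-0.8,0.3,9,0.65],
    [-0.032,-0.023,0.001,-0.8,0.3,9,0.65],
    [-0.035,-0.017,0.0006,-0.8,0.3,9,0.65],
    [-0.037,-0.012,0,-0.8,0.3,9,0.65],
    [-0.038,-0.006,0,-0.8,0.3,9,0.65],
  ],
)

```text
time: 0.72
position: [0.2902, 0.4158, 0.2147]
tool_rot: [0.531, 0.846, 0.036, -0.007]
ft_force: [0.9, -0.3, 0.2]
grip_width: 0.0576
```

drive_tool(
  series=[
    [-0.039,0,0,-0.8,0.3,9,0.65],
    [-0.038,0.006,0,-0.8,0.3,9,0.65],
    [-0.037,0.012,0,-0.8,0.3,9,0.65],
    [-0.0345,0.018,0,-0.8,0.3,9,0.65],
    [-0.031,0.023,0,-0.8,0.3,9,0.65],
  ],
)

```text
time: 1.35
position: [0.376, 0.2424, 0.2045]
tool_rot: [0.814, 0.577, 0.066, -0.013]
ft_force: [-0.3, -0.5, -0.5]
grip_width: 0.0567
```

drive_tool(
  series=[
    [-0.027,0.028,0,-0.8,0.3,9,0.65],
    [-0.023,0.032,0,-0.8,0.3,9,0.65],
    [-0.017,0.035,0.001,-0.8,0.3,9,0.65],
    [-0.012,0.037,0.001,-0.8,0.3,9,0.65],
    [-0.006,0.038,0.002,-0.8,0.3,9,0.65],
  ],
)

```text
time: 1.98
position: [0.4631, 0.0685, 0.1951]
tool_rot: [0.972, 0.218, 0.086, -0.017]
ft_force: [0.9, 0.2, 1.0]
grip_width: 0.0566
```

drive_tool(
  series=[
    [0,0.039,0.002,-0.8,0.3,9,0.65],
    [0,0,0,0,0,0,0.65],
  ],
)

```text
time: 2.22
position: [0.4815, 0.0326, 0.1934]
tool_rot: [0.986, 0.142, 0.089, -0.017]
ft_force: [0.6, 0.8, 0.2]
grip_width: 0.0566
```

```bash
cat >> h.py <<'E'
def cloudw(p,d,m):
    v,u=np.mgrid[:420,:560];a=(u-m['cx'])/m['fx'];b=(v-m['cy'])/m['fy'];r=np.hypot(a,b)+1e-9
    k=np.tan(r)/r; c=np.stack([a*k*d,b*k*d,d],-1);w=(c-m['t'])@m['R'];w[(d==0)|(r>1.35)]=np.nan
    return w
def projw(X,m):
    c=X@m['R'].T+m['t'];r=np.hypot(c[:,0],c[:,1]);t=np.arctan2(r,c[:,2])/r
    return np.stack([m['cx']+m['fx']*t*c[:,0],m['cy']+m['fy']*t*c[:,1]],-1)
E
cat > wl.py <<'E'
import sys
from plan import *
from h import *
from fit import fitchan
import fit
def look(name,draw=True):
    m=robot.camera_model("wrist");p,d=robot.camera("wrist");w=cloudw(p,d,m)
    C=np.array([[0,-.065,.022],[0,.065,.022],[.255,.065,.034],[.255,-.065,.034]])
    im=p.copy()
    for c in projw(C@R.T+o,m): cv2.circle(im,tuple(int(round(x)) for x in c),3,(0,0,255),-1)
    cv2.imwrite(f"pics/{name}.png",im);return m,p,w
E
python3 - <<'E'
from wl import *
print(((robot.get_obs()['position']-o)@R).round(4))
m,p,w=look("wrist1");W,B=masks(p);np.savez("pics/wrist1.npz",p=p,w=w)
q=(w-o)@R
box=(abs(q[...,1])<.062)&(q[...,0]>0)&(q[...,0]<.125)&(q[...,2]>.012)&(q[...,2]<.045)
for nm,M in(("w",W),("b",B)):
    s=q[M&box];print(nm,len(s),np.percentile(s,[2,50,98],0).round(4).tolist())
E
```

```text
[0.0616 0.0071 0.1551]
w 3369 [[0.0041, -0.0468, 0.0186], [0.0592, 0.0089, 0.0269], [0.1246, 0.0245, 0.0304]]
b 544 [[0.094, -0.004, 0.0187], [0.1112, 0.0051, 0.0257], [0.1245, 0.0575, 0.0301]]
```

View pics/wrist1.png

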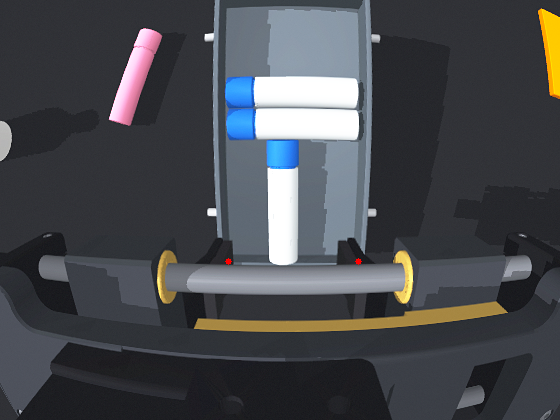

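The wrist view shows the stuck tube at (283,215) centred between the fingers, with the cap at (283,153) touching the waiting tube. The predicted exit corners (229,262) and (358,262) fit the walls. I refine the tube line.

Run:
```python
from wl import *
z=np.load("pics/wrist1.npz");q=(z['w']-o)@R;W,B=masks(z['p'])
s=q[W&(abs(q[...,1]-.008)<.03)&(q[...,0]>.005)&(q[...,0]<.092)&(q[...,2]>.012)&(q[...,2]<.045)]
for a in np.arange(.01,.09,.02):
    t=s[(s[:,0]>a)&(s[:,0]<a+.02)];lo,hi=np.percentile(t[:,1],[2,98]);print(round(a+.01,3),lo.round(4),hi.round(4),((lo+hi)/2).round(4),"top",np.percentile(t[:,2],95).round(4))
x,e,n=None,None,None
P=z['w'][~(W|B)];P=P[~np.isnan(P[:,0])]
fit.pts=lambda f,k:P
print(fitchan([0]),np.load("chan.npz")['x'])
go('grasp',[.06,.009,.004],n=4,grip=.65)
```

```text
0.02 -0.0036 0.0236 0.01 top 0.03
0.04 -0.0034 0.0243 0.0105 top 0.03
0.06 -0.0033 0.024 0.0104 top 0.0303
0.08 -0.0031 0.0237 0.0103 top 0.03
(array([0.45024845, 0.01739702, 0.28233755, 0.03020082]), np.float64(0.0005213835797236404), 29617) [0.4512184  0.01628795 0.28659109 0.03129882]
t 2.27 at chan [0.0605 0.0088 0.1551] D 0.151 ang 0.6 w 0.0566 F [-0.3  0.4 -0.4]
[np.float64(-0.0003), np.float64(0.0003), np.float64(0.0378), np.float64(-0.1), np.float64(-0.1), np.float64(0.0), 0.65]
[np.float64(-0.0003), np.float64(0.0002), np.float64(0.0378), np.float64(-0.1), np.float64(-0.1), np.float64(0.0), 0.65]
[np.float64(-0.0002), np.float64(0.0001), np.float64(0.0378), np.float64(-0.1), np.float64(-0.1), np.float64(0.0), 0.65]
[np.float64(-0.0002), np.float64(0.0001), np.float64(0.0378), np.float64(-0.1), np.float64(-0.1), np.float64(0.0), 0.65]
```

Run:
```python
from fit import *
x=[.4502,.0174,.2823];R,o=frame(*x);np.savez("chan.npz",R=R,o=o,x=x)
from plan import *
go('grasp',[.06,.0095,.005],n=5,grip=.65)
```

```text
t 2.27 at chan [0.0611 0.0076 0.155 ] D 0.15 ang 0.7 w 0.0566 F [-0.3  0.4 -0.4]
[np.float64(-0.0004), np.float64(-0.0001), np.float64(0.03), np.float64(-0.1), np.float64(-0.1), np.float64(0.1), 0.65]
[np.float64(-0.0003), np.float64(-0.0001), np.float64(0.03), np.float64(-0.1), np.float64(-0.1), np.float64(0.1), 0.65]
[np.float64(-0.0003), np.float64(-0.0002), np.float64(0.03), np.float64(-0.1), np.float64(-0.1), np.float64(0.1), 0.65]
[np.float64(-0.0003), np.float64(-0.0003), np.float64(0.03), np.float64(-0.1), np.float64(-0.1), np.float64(0.1), 0.65]
[np.float64(-0.0002), np.float64(-0.0003), np.float64(0.03), np.float64(-0.1), np.float64(-0.1), np.float64(0.1), 0.65]
```

drive_tool(
  series=[
    [0,0,0.035,0,0,0.1,0.65],
    [0,0,0.035,0,0,0.1,0.65],
    [0,0,0.035,0,0,0.1,0.65],
    [0,0,0.025,0,0,0.1,0.65],
    [0,0,0.018,0,0,0.1,0.65],
  ],
  squeeze=12,
)

```text
time: 2.9
position: [0.5037, 0.0451, 0.0467]
tool_rot: [0.986, 0.14, 0.087, -0.018]
ft_force: [0.9, 0.2, -0.2]
grip_width: 0.0568
```

```bash
python3 -c "
from plan import *
go('grasp',[.06,.0095,.004],n=1,grip=.65)"
```

```text
t 2.9 at chan [0.0611 0.0117 0.0062] D 0.003 ang 0.7 w 0.0568 F [ 0.9  0.2 -0.2]
[np.float64(-0.0011), np.float64(0.0022), np.float64(0.0021), np.float64(-0.7), np.float64(-0.2), np.float64(-0.0), 0.65]
```

drive_tool(
  series=[
    [0,0.001,0.001,0,0,0,0.3],
    [0,0,0,0,0,0,0.2],
    [0,0,0,0,0,0,0.2],
    [0,0,0,0,0,0,0.2],
  ],
  squeeze=12,
)

```text
time: 3.4
position: [0.5058, 0.0427, 0.0478]
tool_rot: [0.986, 0.139, 0.089, -0.018]
ft_force: [-0.1, 0.5, 2.5]
grip_width: 0.0296
```

drive_tool(
  series=[
    [0,0,-0.015,0,0,0,0.2],
    [0,0,-0.03,0,0,0,0.2],
    [0,0,-0.04,0,0,0,0.2],
    [0,0,-0.04,0,0,0,0.2],
    [0,0,-0.02,0,0,0,0.2],
  ],
  squeeze=20,
)

```text
time: 4.03
position: [0.481, 0.0337, 0.1926]
tool_rot: [0.986, 0.139, 0.09, -0.017]
ft_force: [0.1, 0.2, -1.2]
grip_width: 0.0296
```

drive_tool(
  series=[
    [0,0,0,0,0,0,0.2],
    [0,0,0,0,0,0,0.2],
    [0,0,0,0,0,0,0.2],
    [0,0,0,0,0,0,0.2],
  ],
)

```text
time: 4.53
position: [0.4805, 0.0342, 0.1886]
tool_rot: [0.986, 0.139, 0.087, -0.018]
ft_force: [0.1, -1.2, -0.2]
grip_width: 0.0298
```

Run:
```python
from wl import *
m,p,w=look("wrist2");np.savez("pics/wrist2.npz",p=p,w=w)
q=(w-o)@R;W,B=masks(p)
for nm,M in(("w",W),("b",B)):
    s=q[M&(abs(q[...,1])<.065)&(q[...,0]>0)&(q[...,0]<.25)&(q[...,2]>.005)&(q[...,2]<.045)]
    print(nm,len(s),np.percentile(s,[2,50,98],0).round(4).tolist() if len(s) else '')
go('place',[.105,0,.145])
```

```text
w 1966 [[0.0095, -0.0568, 0.0152], [0.0417, -0.0397, 0.0269], [0.0592, -0.0176, 0.0302]]
b 242 [[0.0251, 0.0363, 0.0163], [0.0377, 0.0521, 0.0215], [0.0598, 0.0594, 0.0287]]
t 4.58 at chan [0.061  0.0076 0.1505] D 0.045 ang 90.2 w 0.0296 F [ 0.1 -0.9 -0.5]
[np.float64(0.0044), np.float64(0.0007), np.float64(0.0006), np.float64(-0.0), np.float64(-0.1), np.float64(-9.0), 1]
[np.float64(0.0042), np.float64(0.0014), np.float64(0.0006), np.float64(-0.0), np.float64(-0.1), np.float64(-9.0), 1]
[np.float64(0.004), np.float64(0.0021), np.float64(0.0005), np.float64(-0.0), np.float64(-0.1), np.float64(-9.0), 1]
[np.float64(0.0036), np.float64(0.0027), np.float64(0.0005), np.float64(-0.0), np.float64(-0.1), np.float64(-9.0), 1]
[np.float64(0.0031), np.float64(0.0032), np.float64(0.0005), np.float64(-0.0), np.float64(-0.1), np.float64(-9.0), 1]
[np.float64(0.0026), np.float64(0.0036), np.float64(0.0005), np.float64(-0.0), np.float64(-0.1), np.float64(-9.0), 1]
[np.float64(0.002), np.float64(0.004), np.float64(0.0005), np.float64(-0.0), np.float64(-0.1), np.float64(-9.0), 1]
[np.float64(0.0013), np.float64(0.0043), np.float64(0.0005), np.float64(-0.0), np.float64(-0.1), np.float64(-9.0), 1]
[np.float64(0.0006), np.float64(0.0044), np.float64(0.0005), np.float64(-0.0), np.float64(-0.1), np.float64(-9.0), 1]
[np.float64(-0.0001), np.float64(0.0045), np.float64(0.0005), np.float64(-0.0), np.float64(-0.1), np.float64(-9.0), 1]
```

View pics/wrist2.png

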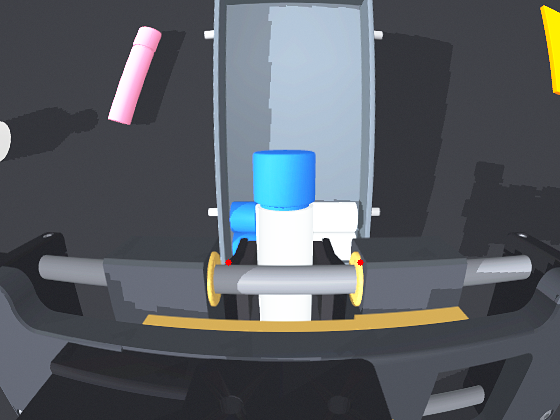

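Both waiting tubes now lie at the exit (top edge x≈60 mm, at (240,215) and (335,215)), and the stuck tube is held with its cap uphill at (284,180). Next I turn it.

drive_tool(
  series=[
    [0.0044,0.0007,0.0005,0,-0.1,-9,0.2],
    [0.0042,0.0014,0.0005,0,-0.1,-9,0.2],
    [0.004,0.002,0.0005,0,-0.1,-9,0.2],
    [0.0036,0.0027,0.0005,0,-0.1,-9,0.2],
    [0.003,0.0032,0.0005,0,-0.1,-9,0.2],
  ],
)

```text
time: 5.2
position: [0.5032, 0.0367, 0.1904]
tool_rot: [0.857, 0.508, 0.084, 0.018]
ft_force: [-0.3, 0.2, -1.1]
grip_width: 0.0297
```

drive_tool(
  series=[
    [0.0026,0.0036,0.0005,0,-0.1,-9,0.2],
    [0.002,0.004,0.0005,0,-0.1,-9,0.2],
    [0.0013,0.0043,0.0005,0,-0.1,-9,0.2],
    [0.0006,0.0044,0.0005,0,-0.1,-9,0.2],
    [0,0.0045,0.0005,0,-0.1,-9,0.2],
  ],
)

```text
time: 5.82
position: [0.5254, 0.0392, 0.1916]
tool_rot: [0.598, 0.797, 0.067, 0.051]
ft_force: [0.0, 0.2, -0.8]
grip_width: 0.0292
```

drive_tool(
  series=[
    [0,0,0,0,0,0,0.2],
    [0,0,0,0,0,0,0.2],
  ],
)

```text
time: 6.08
position: [0.5251, 0.0392, 0.1918]
tool_rot: [0.601, 0.795, 0.067, 0.05]
ft_force: [0.1, 0.1, -0.8]
grip_width: 0.0293
```

Run:
```python
from wl import *
m,p,w=look("wrist3")
t,d=robot.camera("top");mt=robot.camera_model("top");np.savez("pics/top3.npz",p=t,d=d,**mt)
q=(w-o)@R;W,B=masks(p)
# held tube: above the walls
for nm,Q,(W,B) in(("wrist",q,(W,B)),("top",(cloud("pics/top3.npz")[1]-o)@R,masks(t))):
  for k,M in(("w",W),("b",B)):
    for zz,(a,b) in dict(held=(.11,.2),queue=(.005,.045)).items():
        s=Q[M&(abs(Q[...,1])<.09)&(Q[...,0]>0)&(Q[...,0]<.25)&(Q[...,2]>a)&(Q[...,2]<b)]
        print(nm,k,zz,len(s),np.percentile(s,[2,50,98],0).round(4).tolist() if len(s) else '')
go('place',[.105,0,.145],n=1,grip=.2)
cv2.imwrite("pics/v3.png",cv2.hconcat([p,cv2.resize(t[170:285,215:320],(383,420))])[:, 100:900])
```

```text
wrist w held 4429 [[0.0913, -0.0264, 0.1587], [0.1047, 0.0132, 0.1662], [0.1177, 0.0312, 0.1688]]
wrist w queue 4829 [[0.0047, -0.0463, 0.0166], [0.0386, 0.0018, 0.0274], [0.2016, 0.0767, 0.0323]]
wrist b held 3163 [[0.0908, 0.0323, 0.1508], [0.1041, 0.0453, 0.1658], [0.1181, 0.0572, 0.1689]]
wrist b queue 1622 [[0.0037, 0.0348, 0.0166], [0.0321, 0.0469, 0.0273], [0.059, 0.0596, 0.0305]]
top w held 84 [[0.093, -0.0572, 0.1576], [0.106, -0.0451, 0.1656], [0.1169, -0.0325, 0.1717]]
top w queue 46 [[0.0463, -0.0749, 0.0142], [0.0568, -0.0484, 0.0241], [0.2233, 0.0825, 0.0362]]
top b held 0 
top b queue 0 
t 6.17 at chan [0.105 0.    0.146] D 0.001 ang 0.4 w 0.0293 F [ 0.1 -0.2 -0.6]
[np.float64(-0.0), np.float64(0.0), np.float64(0.001), np.float64(-0.4), np.float64(0.0), np.float64(-0.3), 0.2]
```

View pics/v3.png

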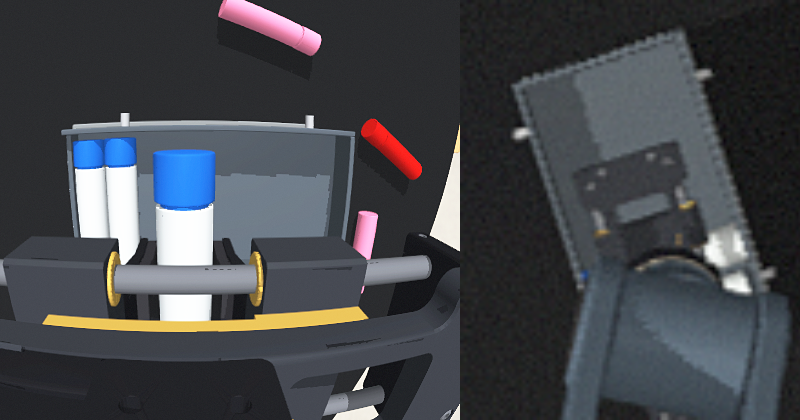

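The tubes queued at the left of the wrist view have caps toward the +y wall. The held tube is parallel to them with its cap the same way, centred within about 1 mm. Next I lower it at x=105 mm.

drive_tool(
  series=[
    [0,0,0.035,-0.2,0,-0.2,0.2],
    [0,0,0.04,-0.2,0,0,0.2],
    [0,0,0.035,0,0,0,0.2],
    [0,0,0.018,0,0,0,0.2],
    [0,0,0.006,0,0,0,0.2],
  ],
)

```text
time: 6.8
position: [0.5471, 0.0455, 0.059]
tool_rot: [0.599, 0.796, 0.069, 0.052]
ft_force: [0.2, 0.1, 0.0]
grip_width: 0.0296
```

drive_tool(
  series=[
    [0,0,0.002,0,0,0,0.2],
    [0,0,0,0,0,0,0.2],
  ],
)

```text
time: 7.05
position: [0.5484, 0.0454, 0.059]
tool_rot: [0.598, 0.796, 0.07, 0.054]
ft_force: [0.5, 0.1, -0.7]
grip_width: 0.0294
```

```bash
python3 -c "
from plan import *
go('place',[.105,0,.006],n=1,grip=.2)"
```

```text
t 7.05 at chan [ 0.1056 -0.0004  0.0108] D 0.005 ang 0.2 w 0.0294 F [ 0.5  0.1 -0.7]
[np.float64(0.0005), np.float64(-0.0006), np.float64(0.0048), np.float64(0.1), np.float64(0.1), np.float64(0.0), 0.2]
```

drive_tool(
  series=[
    [0,0,0.002,0,0,0,0.2],
    [0,0,0.001,0,0,0,0.2],
    [0,0,0,0,0,0,0.2],
  ],
  squeeze=8,
)

```text
time: 7.42
position: [0.5487, 0.0456, 0.0555]
tool_rot: [0.598, 0.797, 0.07, 0.053]
ft_force: [0.4, -0.3, 0.1]
grip_width: 0.0298
```

```bash
python3 -c "
from plan import *
go('place',[.105,0,.006],n=1,grip=.2)"
```

```text
t 7.42 at chan [ 0.1053 -0.0003  0.0074] D 0.001 ang 0.1 w 0.0298 F [ 0.4 -0.3  0.1]
[np.float64(0.0003), np.float64(-0.0003), np.float64(0.0014), np.float64(0.1), np.float64(0.1), np.float64(0.0), 0.2]
```

drive_tool(
  series=[
    [0,0,0.001,0,0,0,0.2],
    [0,0,0,0,0,0,0.2],
  ],
)

```text
time: 7.68
position: [0.5487, 0.0456, 0.055]
tool_rot: [0.598, 0.797, 0.07, 0.054]
ft_force: [-1.9, -1.5, 5.6]
grip_width: 0.0294
```

Floor contact (5.6 N). Release gently.

drive_tool(
  series=[
    [0,0,-0.0005,0,0,0,0.4],
    [0,0,0,0,0,0,0.44],
    [0,0,0,0,0,0,0.48],
    [0,-0.002,0,0,0,0,0.48],
    [0,-0.002,0,0,0,0,0.48],
  ],
)

```text
time: 8.3
position: [0.5446, 0.0446, 0.0539]
tool_rot: [0.598, 0.797, 0.07, 0.053]
ft_force: [-0.0, -0.2, 0.2]
grip_width: 0.0414
```

drive_tool(
  series=[
    [0,0,0,0,0,0,0.48],
    [0,0,-0.01,0,0,0,0.48],
    [0,0,-0.01,0,0,0,0.48],
    [0,0,-0.015,0,0,0,0.48],
    [0,0,-0.03,0,0,0,0.48],
  ],
)

```text
time: 8.93
position: [0.5333, 0.0415, 0.1188]
tool_rot: [0.598, 0.797, 0.07, 0.053]
ft_force: [0.6, 0.5, 0.3]
grip_width: 0.0421
```

drive_tool(
  series=[
    [0,0,-0.05,0,0,0,0.48],
    [0,0.03,-0.03,0,0,0,0.48],
    [0,0,0,0,0,0,0.48],
    [0,0,0,0,0,0,0.48],
  ],
)

```text
time: 9.43
position: [0.5475, 0.046, 0.202]
tool_rot: [0.598, 0.797, 0.069, 0.053]
ft_force: [-0.2, 0.1, -0.2]
grip_width: 0.0414
```

Run:
```python
from wl import *
m,p,w=look("wrist4")
q=(w-o)@R;W,B=masks(p)
for k,M in(("w",W),("b",B)):
    s=q[M&(abs(q[...,1])<.064)&(q[...,0]>0)&(q[...,0]<.25)&(q[...,2]>.005)&(q[...,2]<.05)]
    print(k,len(s),np.percentile(s,[1,50,99],0).round(4).tolist())
    t=s[s[:,2]>.027];print(" crest hist",np.histogram(t[:,0],np.arange(0,.16,.01))[0])
    for i in range(3):
        u=t[abs(t[:,0]-(.015+.03*i))<.012];print(i,len(u),u.mean(0).round(4),u[:,1].min().round(4),u[:,1].max().round(4),"slope",np.polyfit(u[:,1],u[:,0],1)[0].round(3))
print(robot.get_obs()['position'],robot.get_obs()['ft_force'])
```

```text
w 6500 [[0.0048, -0.0533, 0.0157], [0.051, -0.002, 0.0273], [0.0886, 0.0331, 0.0304]]
 crest hist [138 658 226 152 802 306 199 765 249   0   0   0   0   0   0]
0 1022 [0.0158 0.0008 0.0287] -0.0334 0.0336 slope -0.012
1 1260 [ 0.0461 -0.0041  0.0286] -0.0569 0.0343 slope -0.035
2 1213 [ 0.0753 -0.0027  0.0286] -0.0492 0.0304 slope 0.022
b 2259 [[0.0033, 0.0319, 0.0129], [0.051, 0.0458, 0.0271], [0.0894, 0.0598, 0.0309]]
 crest hist [ 71 184 109  89 189 120  90 202 107   0   0   0   0   0   0]
0 364 [0.0157 0.0469 0.0289] 0.0341 0.0594 slope -0.022
1 398 [0.0453 0.0472 0.0288] 0.0351 0.0602 slope -0.044
2 399 [0.0752 0.0432 0.0288] 0.0318 0.0564 slope -0.077
[0.54696055 0.04606785 0.20125684] [-0.41693163  0.01189675 -0.14710682]
```

View pics/wrist4.png

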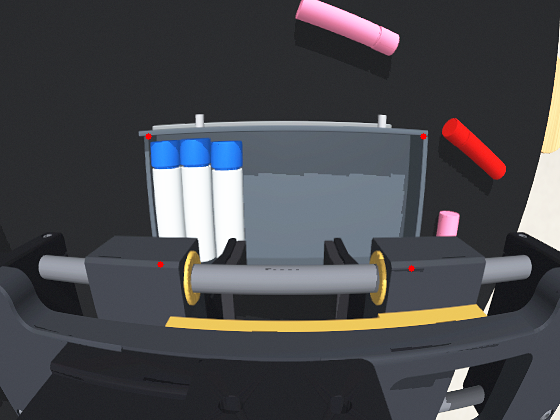

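The wrist view shows all three tubes side by side at the exit (caps at (165,153), (196,152) and (227,154) on the +y side). The gripper is clear above them.

```bash
python3 -c "
from rig import robot
print(robot.hand_in())"
```

```text
the job is handed in; nothing more can be done
None
```

I lifted the stuck tube out, and both waiting tubes rolled down to the exit. I turned the stuck tube 90°, lowered it crosswise until it touched the floor at x ≈ 105 mm, and released it. It rolled the last short stretch into third place, and I handed the job in at about 9.5 s.

**Last checks (wrist camera depth):**
- **Queue positions:** the tube middles are at x ≈ 16, 46 and 75 mm, all lying on the floor.
- **Skew:** under 0.08 rad for every tube.
- **Caps:** all three cap ends are on the +y side, at about 56–60 mm.
- **Robot:** the gripper is clear above the chute with about zero wrist force.
- **Bowl and bottle:** I never went near either, but I did not re-measure their positions at the end.

**Disagreement:** the first channel fits from the top and side cameras differed by about 6 mm in world y. I used the wrist camera fit instead, which had a median error of 0.5 mm and matched everything that followed.

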